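Click the pill dispenser's thumbwheel round to its first-day compartment

ROBOT

A 6-joint arm with a two-finger parallel gripper is mounted at the origin on the work surface; the furniture and walls round the work are solid. World frame = base frame: x ahead of the robot, y to its left, z up, the work surface at z = 0. Lengths are in m, angles in rad, forces in N, time in s.
With the tool pointing down it reaches from about 0.25 to 0.8 m from the base axis. Payload 8.5 kg.
Tool frame: the origin (TCP) lies midway between the tips of the shut fingers; the grasp point (between the pads) lies 19 mm behind it (ctrl.grip_point_offset is the distance from the TCP to the grasp point, in m); z points along the fingers, y is the line along which they close (so a half turn about z gives the same grasp; the last joint's range is limited). The gripper opens to 85 mm and grips with 20 to 120 N. Pads are 22 mm wide; open, the fingers measure 114 mm over their backs; the gripper's body (76 mm by 85 mm) begins 54 mm behind the grasp point. The pads swing forward as they close: fully open they stand 13 mm farther back than shut.
Start: joints at [-1.24, 0.238, -0.013, 1.319, 0, 1.571], TCP at [0.171, -0.496, 0.231] pointing down, gripper open.
Joint ranges: [-2.66, 2.66], [-1.03, 1.9], [-1.14, 1.46], [-1.82, 2.27], [-1.45, 1.34], [-3.14, 3.14]. Speed limits (rad/s): [2.22, 2.22, 2.79, 3.14, 3.14, 3.14].

INTERFACE

Orientations are given as a unit quaternion [w, x, y, z].
In Python, from station import ctrl gives the robot as it stands.
- The arm moves only by the tool arm_command, never from a script. Its argument "increments" is a list that holds one entry, the list of rows, each a list of 5 numbers: the shift along the world's x, y, z in mm, then the turn about the world's z in degrees, then the opening in per cent of the stroke, from 0 (shut) to 100 (fully open). In form: [[[tx, ty, tz, yaw, gripper], ...]]. A call has 1 to 8 rows; each row shifts and turns the commanded pose from where the row before left it; what a row does not reach is not made up. A row lasts 1/12 s, in which the tool goes at most 41.7 mm and 7.16 degrees, less where a joint would pass 70% of its speed; a pose out of reach is approached as far as the arm can. A call with a gripper value outside its range is refused whole. The fingers move at their own pace and stop on an object; "grip_force" is the grip in N (left out, the last holds). Time passes only in rows, so rows that do not move let the fingers close. It gives the time, the measured TCP pose, the force, the opening and the grip force at its end, in the units of the state.
- ctrl.get_obs(): the state, without advancing time (a new reading comes with each control period).
- ctrl.grab_frame(name): name is "side" or "top" or "wrist"; returns a dict with "img" (480x640x3 uint8, red, green, blue), "z_map" (480x640 float32, m along the optical axis (not along the pixel's ray), 0 where there is no reading), "fov_y" (degrees; the focal length in pixels is half the picture's height over the tangent of half this angle, whatever the lens; pixels are square), "cx", "cy" (the principal point, pixels), "k1" (the pictures are not rectified: a ray, as slopes to the right and down, at radius r is drawn at 1 + k1 r^2 times it, then the intrinsics apply), "eye" and "attitude" of the camera in the world. Camera axes: x right, y down, z forward; pixel columns grow to the right and rows downward; lengths in m; the calibration is good to about 2 mm. A picture is of the moment at which its call begins.
- ctrl.sign_off(): hands the job in; it is judged then, once.
The state is a dict: "time": time; "joints": joint angles; "qd": joint speeds; "joint_efforts": joint torques, N m; "tcp_pos": TCP position; "orientation": TCP orientation; "ft_force": force on the tool from outside, world axes, zero at the start; "torque": the same for the moment, N m; "gripper_width": finger opening in m; "grip_force": force on a finger pad.
Only numpy, scipy, OpenCV 4.12 (cv2) and the standard library are available. Lean on these libraries where they do the work, as an engineer would, in place of code of your own. Each camera call takes 0.05 s, during which the arm holds its last target. There are 200 camera calls.

TASK

The round weekly pill dispenser must be set to its first day: flick the lugs of its thumbwheel round clockwise (seen from above) with a fingertip, click by click, until the lug with the upright peg stands right over the fixed pointer, at rest in its click, and do not go past it. Only push the wheel: do not lift or tip the dispenser or shove it out of its place, and leave the vials, the dropper bottle and the oximeter beside it alone.

Things in the scene. Friction and masses are not known exactly. Their poses are not given: they have to be found in the camera images.
- dispenser: White round pill dispenser, 2 kg, loose on the table. Origin: centre of its underside, on the wheel's vertical axis; z up; its front (-x side) has a small delivery tray and the pointer. The drum under the wheel has radius 58 mm at the foot, 48 mm at its top (38 mm above the table). The tray is 44 mm wide, 16 mm high, and reaches 93 mm out from the axis.
- wheel (a joint): Angle of the thumbwheel (rad), growing clockwise seen from above; 0 = pegged lug over the pointer. Clicks are 0.898 rad (7 a turn); it starts 1, 2 or 3 clicks short. One-way ratchet: it blocks the other way. Push a lug through 0.85 to 1.3 clicks and the wheel settles by itself in the next click; let go sooner, it springs back or sticks half way. 2 to 6 N at a lug; free at the end of a click.
- wheel_centre (a point): Centre of the wheel's upper face, on its axis, 60 mm above the table. The wheel: grey disc of radius 40 mm, 42 to 60 mm above the table, with seven evenly spaced radial lugs (51.4 degrees apart), each 10 mm wide, reaching to 66 mm from the axis, as high as the disc, with open gaps between them down to the drum. Clear pockets and a cap stand 7 mm above the disc.
- peg (a point): Top centre of the upright peg (10 mm thick, with a round head 16 mm across and 6 mm high, top 79 mm above the table) that stands on one lug of the wheel only, 59 mm from the axis; it turns with the wheel and tells where the lugs are.
- pointer (a point): Tip of the fixed grey cone-shaped pointer on the dispenser's front, 62 mm from the axis and 30 mm above the table; nothing of it is higher than 38 mm.
- vial_small: Small glass vial, 23 mm across, 48 mm high, loose bystander beside the dispenser; origin: centre of its underside.
- vial_tall: Taller vial, 23 mm across, 58 mm high, loose bystander; origin: centre of its underside.
- dropper_bottle: Small bottle with a dropper cap, 33 mm across, 102 mm high, loose bystander; origin: centre of its underside.
- oximeter: Finger clip oximeter, 33 x 58 x 30 mm, loose bystander; origin: centre of its underside.

How it is judged:
At the end, for the whole second after the job is handed in: The wheel is at rest in the click where the pegged lug stands over the pointer (within 0.12 rad, about 7 degrees), and the dispenser stands flat on the table within 40 mm of where it was (value of joint wheel between -0.12 and 0.12 rad and velocity of joint wheel between -0.05 and 0.05 rad/s and linear speed of dispenser below 0.01 m/s and height (world z) of dispenser below 0.004 m and angle between dispenser's own z axis and vertical below 0.05 rad and distance of dispenser from where it was at the start of the episode below 0.04 m); the robot touches nothing.
It fails at once if the wheel is pushed past the wanted click (by more than half a click) (value of joint wheel above 0.45 rad).
It fails at once if the dispenser is lifted (12 mm) or tipped (0.2 rad) (height (world z) of dispenser above 0.012 m or angle between dispenser's own z axis and vertical above 0.2 rad).
It fails at once if the dispenser is shoved out of its place (more than 40 mm) (distance of dispenser from where it was at the start of the episode above 0.04 m).
It fails at once if a bystander is moved by more than 25 mm (distance of any of vial_small, vial_tall, dropper_bottle, oximeter from where it was at the start of the episode above 0.025 m).
It also fails if it takes over 51 s, if anything falls off the work surface, if the arm or the gripper's body presses on something with over 40 N, if the wrist force passes 120 N, or if a joint passes its speed limit or range.

## Working session

There is one attempt and no reset: what is moved stays moved. The work goes in short steps, Python scripts to look and compute and a tool call to move; the robot and the scene stay as the last step left them, time stands still between calls to the robot, and variables do not carry over. Pictures are saved under pics/ and viewed, at most 10 in all, crops included, and the job is handed in when it is done.

Besides the shell and the picture viewer there is one more tool, called after "Emit:" as name(argument=value, ...), one argument or row to a line, values as JSON. arm_command: Moves the arm, as the interface text tells. Its arguments: {"type":"object","properties":{"increments":{"type":"array"},"grip_force":{"type":"number"}},"required":["increments"]}

```bash
mkdir -p pics; cat > h.py <<'E'
from station import ctrl
import numpy as np, cv2
from scipy.spatial.transform import Rotation as R
def grab(n,save=None):
    f=ctrl.grab_frame(n)
    if save: cv2.imwrite('pics/'+save,f['img'][:,:,::-1])
    return f
def rays(f,uv):
    uv=np.atleast_2d(uv).astype(float); fl=240/np.tan(np.radians(f['fov_y'])/2)
    d=(uv-[f['cx'],f['cy']])/fl; s=d.copy()
    for _ in range(20): s=d/(1+f['k1']*(s**2).sum(1,keepdims=True))
    a=np.array(f['attitude'],float)
    M=a if a.shape==(3,3) else R.from_quat(a,scalar_first=True).as_matrix()
    return np.array(f['eye']),np.c_[s,np.ones(len(s))]@M.T
def onplane(f,uv,z):
    e,d=rays(f,uv); return e+d*((z-e[2])/d[:,2])[:,None]
def depthpts(f):
    v,u=np.mgrid[0:480,0:640]; e,d=rays(f,np.c_[u.ravel(),v.ravel()])
    return (e+d*f['z_map'].reshape(-1,1)).reshape(480,640,3)
E
python3 - <<'E'
from h import *
for n in('top','side'):
    f=grab(n,n+'0.png'); print(n,f['fov_y'],f['cx'],f['cy'],f['k1'],f['eye'],f['attitude'])
print(ctrl.get_obs())
E
```

```text
top 48.776900212142834 329.1607181072302 238.82319540277103 -0.13997539934042172 [ 0.45857015 -0.15977546  0.91656568] [-0.04863207  0.70736967 -0.7042852   0.03529071]
side 46.641875217005314 321.3301597622733 243.96105370536233 0.022034778654405653 [ 0.37726363 -0.85362526  0.51257236] [-0.48065604  0.86561008 -0.12763752  0.0582891 ]
{'time': 0.1, 'joints': array([-1.24005217e+00,  2.38718945e-01, -1.41789777e-02,  1.31918481e+00,
        5.42411579e-06,  1.57081470e+00]), 'qd': array([ 2.24952375e-03, -2.54494794e-03, -3.82695160e-04, -7.61242145e-06,
       -8.33514526e-04,  7.58945826e-04]), 'joint_efforts': array([-1.29857093e-03, -5.39720249e+01,  3.46999204e+01,  1.34072584e-02,
       -1.45432132e-04, -1.25214126e-05]), 'tcp_pos': array([ 0.17037286, -0.49619296,  0.23073936]), 'orientation': array([-6.34874458e-04,  9.86358481e-01,  1.64610248e-01, -1.03214609e-04]), 'ft_force': array([0.41785682, 0.44177853, 0.10034648]), 'torque': array([-0.01264521,  0.01604473, -0.0159967 ]), 'grip_force': 0.0, 'gripper_width': 0.08544008949504278}
```

View pics/top0.png

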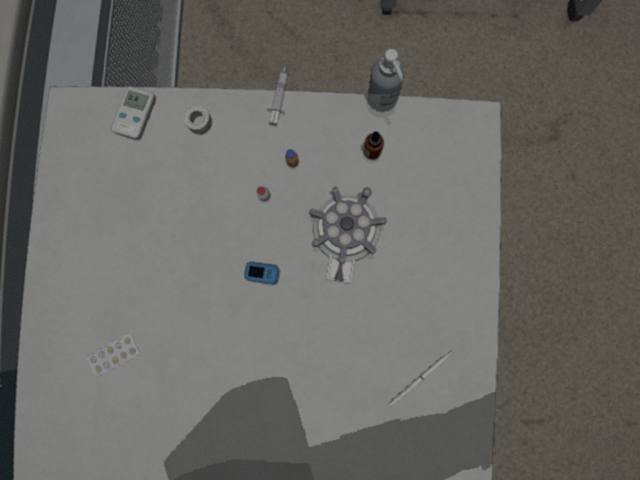

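View pics/side0.png

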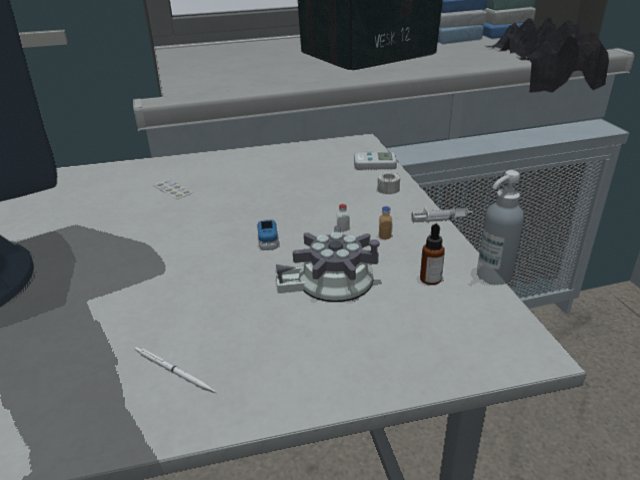

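The top view shows the dispenser at about (347,224), the peg at about (367,192) and the tray and pointer at about (340,270). The peg is about 3 clicks short. The dropper bottle is at (373,145) and the vials are at (263,193) and (291,157). The oximeter is at (262,272). The side view agrees.

```bash
cat > meas.py <<'E'
from h import *
import sys
def measure(save=None):
    f=grab('top',save); P=depthpts(f); 
    c0=np.array([0.475,-0.192])
    m=(P[...,2]>.035)&(f['z_map']>0)
    return f,P
if __name__=='__main__':
    f,P=measure()
    print('cap guess',onplane(f,[[347,224]],.067),'peg',onplane(f,[[367,191]],.079),'tray',onplane(f,[[340,272]],.016))
    g=cv2.cvtColor(f['img'],cv2.COLOR_RGB2HSV)
    # wheel: grey dark pixels at wheel height
    W=onplane(f,np.c_[np.tile(np.arange(640),480),np.repeat(np.arange(480),640)],.060).reshape(480,640,3)
    c=onplane(f,[[347,224]],.060)[0]
    z=P[...,2]; r=np.linalg.norm(W[...,:2]-c[:2],axis=2)
    m=(r<.075)&(z>.05)
    # fit centre by lug symmetry: outline minimal enclosing circle of non-peg wheel pixels
    for _ in range(5):
        d=W[...,:2]-c[:2]; r=np.hypot(d[...,0],d[...,1]); a=np.arctan2(d[...,1],d[...,0])
        s=m&(r>.046)&(r<.064)&(z<.068)
        ph=np.angle(np.exp(7j*a[s]).mean())/7
        ks=[];tips=[]
        for k in range(7):
            ak=ph+k*2*np.pi/7; da=np.angle(np.exp(1j*(a-ak)))
            q=m&(r>.046)&(r<.075)&(abs(da)<.2)
            if (q&(z>.07)).sum()>2: print('peg lug',np.degrees(ak)); continue
            if q.sum()>3: tips.append(np.r_[W[q][:,:2].mean(0),np.degrees(np.angle(np.exp(1j*ak))),q.sum()])
        print('phase',np.degrees(ph),'c',c[:2]); 
        t=np.array(tips)
        (x,res,_,_)=np.linalg.lstsq(np.c_[2*t[:,:2],np.ones(len(t))],(t[:,:2]**2).sum(1),rcond=None)
        c=np.r_[x[:2],.06]
    print(t,c)
    pk=(z>.072)&(np.linalg.norm(P[...,:2]-c[:2],axis=2)<.075); print('pegpts',pk.sum(),P[pk].mean(0),z[pk].max())
    for n,lo,hi in(('blue',100,115),):pass
    # bystanders from depth clusters
    k=((z>.012)&(z<.13)&(np.linalg.norm(P[...,:2]-c[:2],axis=2)<.25)).astype(np.uint8)
    n,l,st,ce=cv2.connectedComponentsWithStats(k)
    for i in range(1,n):
        if st[i,4]>30:
            q=P[l==i]; print(ce[i].round(),st[i,4],q.min(0).round(3),q.max(0).round(3))
E
python3 meas.py
```

```text
cap guess [[ 0.58421385 -0.1722343   0.067     ]] peg [[ 0.63631769 -0.20424897  0.079     ]] tray [[ 0.50921658 -0.16121137  0.016     ]]
peg lug 18.67538051806506
peg lug 327.24680908949364
phase 18.67538051806506 c [ 0.58524909 -0.17233695]
peg lug 18.69400608008904
peg lug 172.97972036580333
peg lug 327.2654346515176
phase 18.69400608008904 c [ 0.58552994 -0.17233103]
peg lug 18.709455631117454
peg lug 172.99516991683174
peg lug 327.280884202546
phase 18.709455631117454 c [ 0.58568986 -0.17235075]
peg lug 18.714913284287586
peg lug 173.00062757000188
peg lug 327.28634185571616
phase 18.714913284287586 c [ 0.585757   -0.17239008]
peg lug 18.718764089323265
peg lug 173.00447837503754
peg lug 327.2901926607518
phase 18.718764089323265 c [ 0.5858262 -0.1724385]
[[ 6.04996730e-01 -1.20426715e-01  7.01473355e+01  8.00000000e+01]
 [ 5.57034204e-01 -1.25066601e-01  1.21575907e+02  7.70000000e+01]
 [ 5.46126480e-01 -2.11124836e-01 -1.35566950e+02  7.40000000e+01]
 [ 5.91978477e-01 -2.27531038e-01 -8.41383788e+01  7.40000000e+01]] [ 0.5858262 -0.1724385  0.06     ]
pegpts 75 [ 0.63602168 -0.2040891   0.07833153] 0.08217416008904832
[383.  90.] 1083 [ 0.797 -0.263  0.012] [ 0.832 -0.209  0.13 ]
[276. 114.] 77 [ 0.772 -0.06   0.012] [ 0.805 -0.034  0.024]
[373. 145.] 438 [ 0.708 -0.233  0.012] [ 0.74  -0.2    0.103]
[291. 158.] 187 [ 0.694 -0.088  0.012] [ 0.715 -0.066  0.06 ]
[263. 193.] 154 [ 0.634 -0.038  0.012] [ 0.654 -0.016  0.05 ]
[347. 229.] 3955 [ 0.492 -0.237  0.012] [ 0.649 -0.111  0.082]
[261. 272.] 643 [ 0.489 -0.057  0.012] [0.527 0.001 0.033]
```

Emit:
arm_command(
  increments=[
    [[28,17,0,1,0],[28,17,0,1,0],[28,17,0,1,0],[28,17,0,1,0],[28,17,0,1,0],[28,17,0,1,0],[28,17,0,1,0],[28,17,0,1,0]],
  ],
  grip_force=20,
)

```text
time: 0.82
tcp_pos: [0.3957, -0.3593, 0.2312]
orientation: [-0.0, 0.972, 0.233, -0.0]
ft_force: [0.3, -1.0, -0.1]
gripper_width: 0.0003
grip_force: 0.0
```

Emit:
arm_command(
  increments=[
    [[28,17,0,1,0],[28,17,0,1,0],[28,17,-10,1,0],[28,17,-15,1,0],[28,17,-20,1,0],[28,17,-20,0,0],[28,17,-20,0,0],[28,17,0,0,0]],
  ],
)

```text
time: 1.48
tcp_pos: [0.6178, -0.2227, 0.1416]
orientation: [-0.002, 0.961, 0.275, -0.003]
ft_force: [-0.4, -0.4, 0.3]
gripper_width: -0.0001
grip_force: 0.0
```

Emit:
arm_command(
  increments=[
    [[0,0,0,0,0],[0,0,0,0,0],[0,0,0,0,0]],
  ],
)

```text
time: 1.73
tcp_pos: [0.6181, -0.2245, 0.146]
orientation: [-0.0, 0.961, 0.275, -0.0]
ft_force: [-0.5, 0.0, 0.4]
gripper_width: -0.0004
grip_force: 0.0
```

```bash
python3 - <<'E'
from h import *
f=grab('wrist','w1.png'); o=ctrl.get_obs()
R_=R.from_quat(o['orientation'],scalar_first=True).as_matrix()
print(o['time'],o['tcp_pos'],R_[:,1],np.degrees(np.arctan2(R_[1,1],R_[0,1])),o['gripper_width'])
E
```

```text
1.7833 [ 0.61782819 -0.22493042  0.14640417] [ 5.28878205e-01 -8.48697699e-01 -2.42955092e-04] -58.070307977314464 0.0003017591651964323
```

View pics/w1.png

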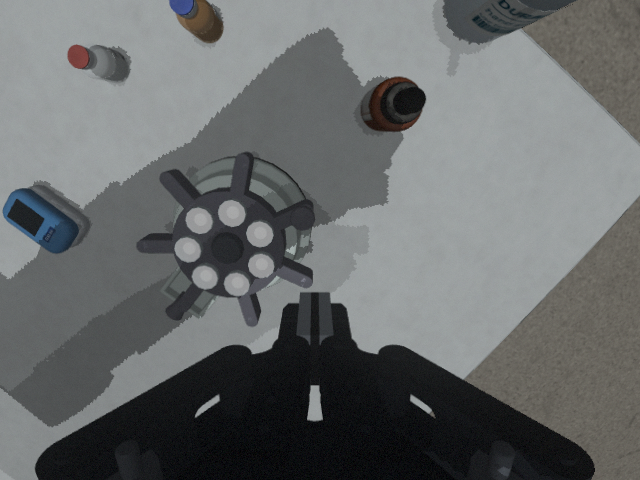

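The wrist view shows the shut fingertips at about (315,300). They stand over the gap between the pegged lug at (300,212) and the next lug at (295,275), so I lower straight down.

Emit:
arm_command(
  increments=[
    [[0,0,-15,0,0],[0,0,-15,0,0],[0,0,-15,0,0],[0,0,-15,0,0],[0,0,-15,0,0],[0,0,-12,0,0],[0,0,-11,0,0],[0,0,0,0,0]],
  ],
)

```text
time: 2.45
tcp_pos: [0.6166, -0.225, 0.0467]
orientation: [-0.001, 0.962, 0.275, -0.001]
ft_force: [-0.8, -0.7, -0.1]
gripper_width: 0.0002
grip_force: 0.0
```

```bash
python3 - <<'E'
from h import *
o=ctrl.get_obs(); print(o['tcp_pos'],o['ft_force'])
c=np.array([.5855,-.1724]); r=.062
a=np.radians(np.linspace(-58.4,-58.4-68,25)); p=c+r*np.c_[np.cos(a),np.sin(a)]
print(np.diff(np.degrees(a))[0]); print((np.diff(p,axis=0)*1000).round(1).tolist())
E
```

```text
[ 0.61664206 -0.22496537  0.0466525 ] [-0.80389716 -0.66839823 -0.11739149]
-2.8333333333333286
[[-2.7, -1.5], [-2.7, -1.4], [-2.8, -1.3], [-2.8, -1.1], [-2.9, -1.0], [-2.9, -0.8], [-3.0, -0.7], [-3.0, -0.6], [-3.0, -0.4], [-3.1, -0.3], [-3.1, -0.1], [-3.1, 0.1], [-3.1, 0.2], [-3.0, 0.4], [-3.0, 0.5], [-3.0, 0.7], [-3.0, 0.8], [-2.9, 0.9], [-2.9, 1.1], [-2.8, 1.2], [-2.7, 1.4], [-2.7, 1.5], [-2.6, 1.6], [-2.5, 1.8]]
```

Emit:
arm_command(
  increments=[
    [[-2.7,-1.5,0,-2.8,0],[-2.7,-1.4,0,-2.8,0],[-2.8,-1.3,0,-2.8,0],[-2.8,-1.1,0,-2.8,0],[-2.9,-1,0,-2.8,0],[-2.9,-0.8,0,-2.8,0],[-3,-0.7,0,-2.8,0],[-3,-0.6,0,-2.8,0]],
  ],
)

```text
time: 3.12
tcp_pos: [0.5965, -0.2335, 0.0496]
orientation: [0.0, 0.997, 0.082, 0.001]
ft_force: [2.7, -0.2, -1.6]
gripper_width: 0.0005
grip_force: 1.5
```

Emit:
arm_command(
  increments=[
    [[-3,-0.4,0,-2.8,0],[-3.1,-0.3,0,-2.8,0],[-3.1,-0.1,0,-2.8,0],[-3.1,0.1,0,-2.8,0],[-3.1,0.2,0,-2.8,0],[-3,0.4,0,-2.8,0],[-3,0.5,0,-2.8,0],[-3,0.7,0,-2.8,0]],
  ],
)

```text
time: 3.78
tcp_pos: [0.5714, -0.2325, 0.0495]
orientation: [0.0, 0.994, -0.113, 0.001]
ft_force: [0.5, 0.0, -1.0]
gripper_width: -0.0004
grip_force: 0.1
```

```bash
python3 - <<'E'
from h import *
o=ctrl.get_obs(); print(o['tcp_pos'],o['ft_force'])
f=grab('top','t2.png'); cv2.imwrite('pics/t2c.png',cv2.resize(f['img'][150:310,260:440,::-1],(720,640))[:600])
E
tail -40 meas.py >/dev/null
```

```text
[ 0.57142002 -0.23248713  0.04951256] [ 0.45226088  0.00338598 -0.99021974]
```

View pics/t2c.png

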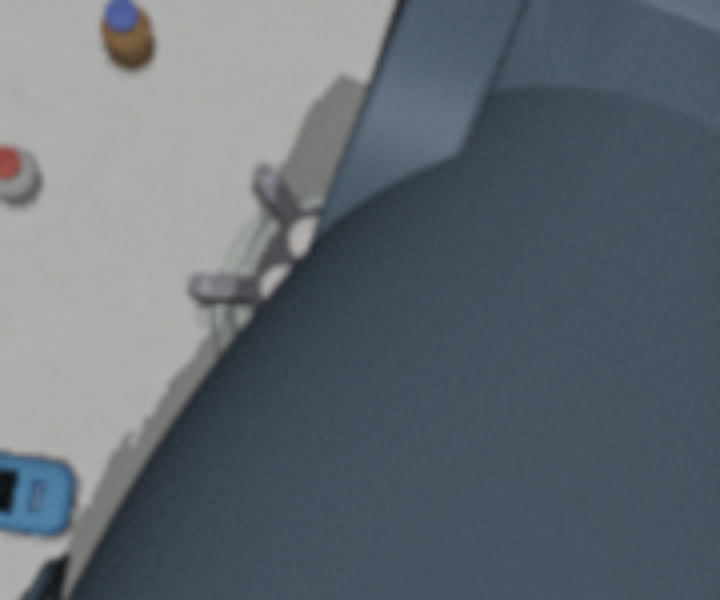

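The top view is mostly hidden by the arm, but the left lugs at about (200,288) and (265,180) have turned. I continue the arc.

Emit:
arm_command(
  increments=[
    [[-3,0.8,0,-2.8,0],[-2.9,0.9,0,-2.8,0],[-2.9,1.1,0,-2.8,0],[-2.8,1.2,0,-2.8,0],[-2.7,1.4,0,-2.8,0],[-2.7,1.5,0,-2.8,0],[0,0,0,0,0],[0,0,0,0,0]],
  ],
)

```text
time: 4.5
tcp_pos: [0.539, -0.258, 0.0489]
orientation: [-0.014, 0.974, -0.227, 0.004]
ft_force: [0.6, 0.4, 0.8]
gripper_width: 0.0003
grip_force: 0.0
```

```bash
python3 - <<'E'
from h import *
o=ctrl.get_obs(); d=o['tcp_pos'][:2]-[.5855,-.1724]; print(np.degrees(np.arctan2(d[1],d[0])),np.hypot(*d),o['ft_force'])
f=grab('wrist','w3.png')
E
```

```text
-118.51200149933493 0.09738139980901502 [0.61231055 0.41594048 0.80151965]
```

View pics/w3.png

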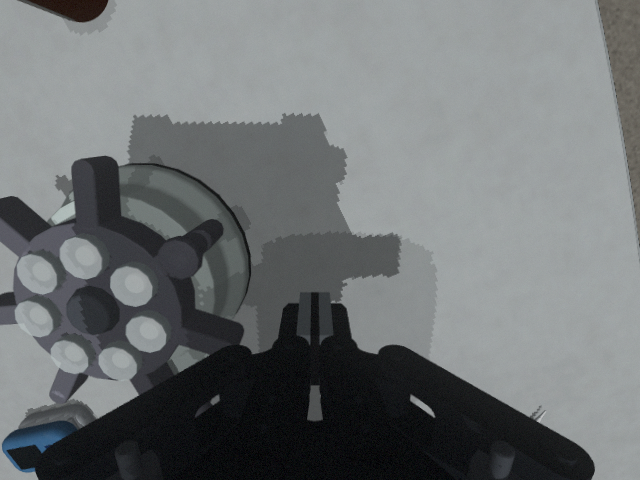

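The wrist view shows the fingertip outside the wheel: the tool drifted outward, so probably a joint limit. The pegged lug is at about (195,250). I check the joints and measure the wheel.

```bash
cat > wm.py <<'E'
from h import *
def run(n='wrist',c=(.5855,-.1724)):
    f=grab(n); P=depthpts(f); z=P[...,2]; c=np.array(c)
    top=(f['z_map']>0)&(abs(z-.06)<.006)
    for _ in range(4):
        d=P[...,:2]-c; r=np.hypot(d[...,0],d[...,1]); a=np.arctan2(d[...,1],d[...,0])
        s=top&(r>.046)&(r<.068); ph=np.degrees(np.angle(np.exp(7j*a[s]).mean())/7)
        pk=(f['z_map']>0)&(z>.074)&(z<.084)&(r>.045)&(r<.075)
        break
    peg=P[pk].mean(0) if pk.sum()>5 else None
    o=ctrl.get_obs()
    print('lugs',[(round(ph+k*360/7+180)%360-180) for k in range(7)],'conc',abs(np.exp(7j*a[s]).mean()).round(2),'n',s.sum(),'ph',ph.round(1))
    if peg is not None: print('peg',peg.round(4),np.degrees(np.arctan2(*(peg[:2]-c)[::-1])).round(1),pk.sum())
    cap=(f['z_map']>0)&(z>.0635)&(z<.071)&(r<.042); print('cap mean',P[cap].mean(0).round(4) if cap.sum() else None)
    print('q',np.round(o['joints'],3),'tcp',o['tcp_pos'].round(4),'t',o['time'],'F',o['ft_force'].round(1))
if __name__=='__main__':
    import sys; run(*sys.argv[1:])
E
python3 wm.py
```

```text
lugs [19, 70, 122, 173, -136, -84, -33] conc 0.92 n 4199 ph 18.7
peg [ 0.5916 -0.2306  0.0784] -84.0 1513
cap mean [ 0.587  -0.1732  0.0657]
q [-0.459  0.473 -0.148  0.949  0.029  3.14 ] tcp [ 0.5397 -0.2571  0.0487] t 4.6 F [-0.3  0.5 -0.2]
```

The wheel clicked once: the peg is now at -84°. Joint 6 ran into its limit at 3.14, so I raise the tool and flip it about a half turn. The grasp is symmetric.

Emit:
arm_command(
  increments=[
    [[0,0,25,0,0],[0,0,25,0,0],[0,0,25,0,0],[0,0,22,7,0],[10,4,0,7,0],[10,4,0,7,0],[10,4,0,7,0],[10,4,0,7,0]],
  ],
)

```text
time: 5.27
tcp_pos: [0.5804, -0.2401, 0.1457]
orientation: [-0.014, 0.997, 0.08, -0.001]
ft_force: [0.5, -1.4, -0.1]
gripper_width: 0.0002
grip_force: 0.0
```

Emit:
arm_command(
  increments=[
    [[10,4,0,7,0],[10,4,0,7,0],[10,4,0,7,0],[8,4,0,7,0],[0,0,0,7,0],[0,0,0,7,0],[0,0,0,7,0],[0,0,0,7,0]],
  ],
)

```text
time: 5.93
tcp_pos: [0.6179, -0.2241, 0.1452]
orientation: [-0.012, 0.842, 0.539, -0.008]
ft_force: [0.9, 0.4, 0.1]
gripper_width: -0.0
grip_force: 0.0
```

Emit:
arm_command(
  increments=[
    [[0,0,0,7,0],[0,0,0,7,0],[0,0,0,7,0],[0,0,0,7,0],[0,0,0,7,0],[0,0,0,7,0],[0,0,0,7,0],[0,0,0,7,0]],
  ],
)

```text
time: 6.6
tcp_pos: [0.6179, -0.2241, 0.1453]
orientation: [-0.007, 0.491, 0.871, -0.013]
ft_force: [-0.2, 0.0, -1.2]
gripper_width: -0.0003
grip_force: 0.0
```

Emit:
arm_command(
  increments=[
    [[0,0,0,7,0],[0,0,0,7,0],[0,0,0,7,0],[0,0,0,7,0],[0,0,0,7,0],[0,0,0,7,0],[0,0,0,0,0],[0,0,0,0,0]],
  ],
)

```text
time: 7.27
tcp_pos: [0.6177, -0.2243, 0.1454]
orientation: [-0.002, 0.151, 0.988, -0.014]
ft_force: [-0.5, 1.3, -0.2]
gripper_width: -0.0001
grip_force: 0.0
```

```bash
python3 wm.py; python3 - <<'E'
from h import *
o=ctrl.get_obs();M=R.from_quat(o['orientation'],scalar_first=True).as_matrix();print(np.degrees(np.arctan2(M[1,1],M[0,1])),M[:,2])
E
```

```text
lugs [19, 70, 121, 173, -136, -84, -33] conc 0.92 n 2975 ph 18.6
peg [ 0.5907 -0.2287  0.0784] -84.7 478
cap mean [ 0.584  -0.1702  0.0658]
q [-0.335  0.5    0.164  1.234 -0.029 -0.031] tcp [ 0.6177 -0.2244  0.1453] t 7.3167 F [-0.2  0.5  0.3]
72.5636610298885 [-0.00828125 -0.02741689 -0.99958978]
```

Emit:
arm_command(
  increments=[
    [[0,0,0,7,0],[0,0,0,7,0],[0,0,0,7,0],[0,0,0,7,0],[0,0,0,7,0],[0,0,0,7,0],[0,0,0,7,0],[0,0,0,0,0]],
  ],
)

```text
time: 7.98
tcp_pos: [0.6175, -0.2247, 0.1453]
orientation: [0.004, -0.275, 0.961, -0.014]
ft_force: [-0.0, 0.7, 0.3]
gripper_width: 0.0001
grip_force: 0.0
```

Emit:
arm_command(
  increments=[
    [[0,0,-15,0,0],[0,0,-15,0,0],[0,0,-15,0,0],[0,0,-15,0,0],[0,0,-15,0,0],[0,0,-12,0,0],[0,0,-11,0,0],[0,0,0,0,0]],
  ],
)

```text
time: 8.65
tcp_pos: [0.6163, -0.2242, 0.0449]
orientation: [0.003, -0.272, 0.962, -0.013]
ft_force: [-0.9, 0.3, -0.0]
gripper_width: 0.0003
grip_force: 0.0
```

Emit:
arm_command(
  increments=[
    [[-2.7,-1.5,0,-2.8,0],[-2.7,-1.4,0,-2.8,0],[-2.8,-1.3,0,-2.8,0],[-2.8,-1.1,0,-2.8,0],[-2.9,-1,0,-2.8,0],[-2.9,-0.8,0,-2.8,0],[-3,-0.7,0,-2.8,0],[-3,-0.6,0,-2.8,0]],
  ],
)

```text
time: 9.32
tcp_pos: [0.5957, -0.233, 0.0481]
orientation: [0.002, -0.079, 0.997, -0.014]
ft_force: [3.1, 1.7, -2.9]
gripper_width: 0.0001
grip_force: 1.7
```

Emit:
arm_command(
  increments=[
    [[-3,-0.4,0,-2.8,0],[-3.1,-0.3,0,-2.8,0],[-3.1,-0.1,0,-2.8,0],[-3.1,0.1,0,-2.8,0],[-3.1,0.2,0,-2.8,0],[-3,0.4,0,-2.8,0],[-3,0.5,0,-2.8,0],[-3,0.7,0,-2.8,0]],
  ],
)

```text
time: 9.98
tcp_pos: [0.5707, -0.2322, 0.0482]
orientation: [-0.001, 0.116, 0.993, -0.014]
ft_force: [0.0, -0.4, 0.0]
gripper_width: 0.0003
grip_force: 0.0
```

Emit:
arm_command(
  increments=[
    [[-3,0.8,0,-2.8,0],[-2.9,0.9,0,-2.8,0],[-2.9,1.1,0,-2.8,0],[-2.8,1.2,0,-2.8,0],[-2.7,1.4,0,-2.8,0],[-2.7,1.5,0,-2.8,0],[0,0,0,0,0],[0,0,0,0,0]],
  ],
)

```text
time: 10.65
tcp_pos: [0.5541, -0.2256, 0.0481]
orientation: [-0.003, 0.258, 0.966, -0.014]
ft_force: [2.2, -2.6, 0.4]
gripper_width: -0.0003
grip_force: 1.2
```

```bash
python3 wm.py; python3 - <<'E'
from h import *
o=ctrl.get_obs(); d=o['tcp_pos'][:2]-[.5855,-.1724]; print(np.degrees(np.arctan2(d[1],d[0])),np.hypot(*d))
E
```

```text
lugs [15, 66, 118, 169, -139, -88, -37] conc 0.88 n 5792 ph 14.8
peg [ 0.5413 -0.2117  0.0785] -138.4 2125
cap mean [ 0.5796 -0.1644  0.0656]
q [-0.372  0.476 -0.145  0.952 -0.029  0.149] tcp [ 0.5542 -0.2255  0.048 ] t 10.7 F [ 2.6 -1.9  1.6]
-120.52266588573093 0.06168732266181846
```

The wheel has gone just past the second click, about 3° over. I back off, rise, check, and return to the entry point.

Emit:
arm_command(
  increments=[
    [[2.7,-1.5,0,2.8,0],[2.7,-1.4,0,2.8,0],[2.8,-1.2,0,2.8,0],[0,0,0,0,0],[0,0,25,0,0],[0,0,25,0,0],[0,0,25,0,0],[0,0,25,0,0]],
  ],
)

```text
time: 11.37
tcp_pos: [0.561, -0.229, 0.1483]
orientation: [-0.003, 0.187, 0.982, -0.014]
ft_force: [0.9, -0.2, 0.1]
gripper_width: 0.0003
grip_force: 0.0
```

Emit:
arm_command(
  increments=[
    [[8,0.5,0,7,0],[8,0.5,0,7,0],[8,0.5,0,7,0],[8,0.5,0,7,0],[8,0.5,0,7,0],[8,0.5,0,7,0],[7,0.5,0,7,0],[0,0,0,6,0]],
  ],
)

```text
time: 12.03
tcp_pos: [0.6173, -0.2254, 0.1471]
orientation: [0.004, -0.291, 0.957, -0.014]
ft_force: [0.6, -0.2, 0.3]
gripper_width: -0.0003
grip_force: 0.0
```

Emit:
arm_command(
  increments=[
    [[0,0,0,0,0],[0,0,0,0,0]],
  ],
)

```text
time: 12.2
tcp_pos: [0.6162, -0.2256, 0.1471]
orientation: [0.004, -0.287, 0.958, -0.013]
ft_force: [-0.7, 1.1, 0.1]
gripper_width: 0.0002
grip_force: 0.0
```

```bash
python3 wm.py;python3 - <<'E'
from h import *
o=ctrl.get_obs();M=R.from_quat(o['orientation'],scalar_first=True).as_matrix();print(np.degrees(np.arctan2(M[1,1],M[0,1])))
f=grab('wrist','w4.png')
E
```

```text
lugs [19, 70, 122, 173, -135, -84, -33] conc 0.92 n 2404 ph 18.9
peg [ 0.543  -0.2125  0.0785] -136.7 522
cap mean [ 0.584  -0.1715  0.0658]
q [-0.343  0.481  0.137  1.205 -0.017 -0.925] tcp [ 0.6161 -0.2256  0.1472] t 12.25 F [1.  0.2 0.7]
123.30926494116349
```

View pics/w4.png

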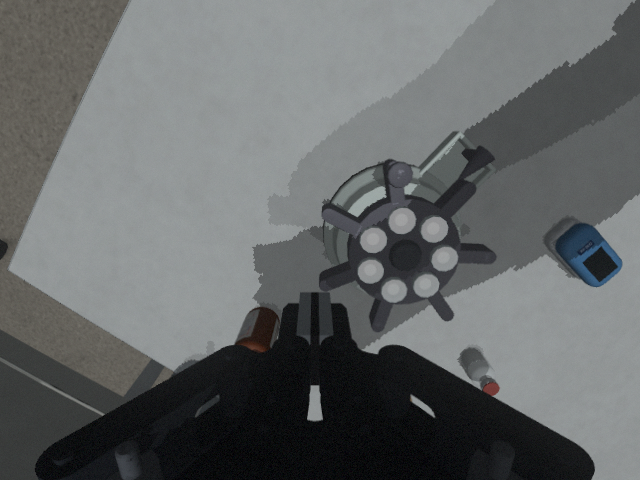

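The wrist view shows the peg at (400,175), one lug spacing before the lug over the pointer at about (480,160). One click is left, so I repeat the same push.

Emit:
arm_command(
  increments=[
    [[1,0.5,-15,0,0],[0,0,-15,0,0],[0,0,-15,0,0],[0,0,-15,0,0],[0,0,-15,0,0],[0,0,-13,0,0],[0,0,-11,0,0],[0,0,0,0,0]],
  ],
)

```text
time: 12.97
tcp_pos: [0.616, -0.2248, 0.046]
orientation: [0.003, -0.288, 0.958, -0.013]
ft_force: [-0.7, -0.9, -0.8]
gripper_width: -0.0001
grip_force: 0.0
```

Emit:
arm_command(
  increments=[
    [[-2.7,-1.5,0,-2.8,0],[-2.7,-1.4,0,-2.8,0],[-2.8,-1.3,0,-2.8,0],[-2.8,-1.1,0,-2.8,0],[-2.9,-1,0,-2.8,0],[-2.9,-0.8,0,-2.8,0],[-3,-0.7,0,-2.8,0],[-3,-0.6,0,-2.8,0]],
  ],
)

```text
time: 13.63
tcp_pos: [0.5958, -0.2337, 0.0493]
orientation: [0.003, -0.096, 0.995, -0.014]
ft_force: [3.4, 2.2, -1.5]
gripper_width: -0.0
grip_force: 1.5
```

Emit:
arm_command(
  increments=[
    [[-3,-0.4,0,-2.8,0],[-3.1,-0.3,0,-2.8,0],[-3.1,-0.1,0,-2.8,0],[-3.1,0.1,0,-2.8,0],[-3.1,0.2,0,-2.8,0],[-3,0.4,0,-2.8,0],[-3,0.5,0,-2.8,0],[-3,0.7,0,-2.8,0]],
  ],
)

```text
time: 14.3
tcp_pos: [0.5707, -0.2327, 0.0493]
orientation: [-0.001, 0.1, 0.995, -0.014]
ft_force: [0.1, -0.2, 0.2]
gripper_width: 0.0001
grip_force: 0.1
```

Emit:
arm_command(
  increments=[
    [[-3,0.8,0,-2.8,0],[-2.9,0.9,0,-2.8,0],[-2.9,1.1,0,-2.8,0],[-2.8,1.2,0,-2.8,0],[-2.7,1.4,0,-2.8,0],[0,0,0,0,0],[0,0,0,0,0]],
  ],
)

```text
time: 14.88
tcp_pos: [0.5564, -0.2273, 0.049]
orientation: [-0.002, 0.218, 0.976, -0.014]
ft_force: [0.0, -0.1, 0.7]
gripper_width: -0.0001
grip_force: 0.0
```

```bash
python3 wm.py
```

```text
lugs [20, 71, 123, 174, -134, -83, -31] conc 0.89 n 5536 ph 20.0
peg [ 0.5326 -0.1821  0.0784] -169.6 2550
cap mean [ 0.579  -0.1644  0.0657]
q [-0.373  0.479 -0.138  0.955 -0.029  0.066] tcp [ 0.5564 -0.2274  0.0489] t 14.9333 F [-0.5 -0.9 -1.1]
```

Emit:
arm_command(
  increments=[
    [[2.7,-1.5,0,2.8,0],[2.7,-1.4,0,2.8,0],[2.8,-1.2,0,2.8,0],[0,0,0,0,0],[0,0,25,0,0],[0,0,25,0,0],[0,0,25,0,0],[0,0,25,0,0]],
  ],
)

```text
time: 15.6
tcp_pos: [0.564, -0.2312, 0.1495]
orientation: [-0.002, 0.147, 0.989, -0.014]
ft_force: [0.3, -1.6, -0.3]
gripper_width: 0.0
grip_force: 0.0
```

Emit:
arm_command(
  increments=[
    [[-10,-25,10,0,0],[-10,-25,10,0,0],[-10,-25,10,0,0],[-20,-25,0,0,0],[-20,-25,0,0,0],[-20,-25,0,0,0],[-20,-25,0,0,0],[-20,-25,0,0,0]],
  ],
)

```text
time: 16.27
tcp_pos: [0.4331, -0.4323, 0.1785]
orientation: [-0.002, 0.147, 0.989, -0.014]
ft_force: [0.7, -0.6, -0.8]
gripper_width: -0.0
grip_force: 0.0
```

Emit:
arm_command(
  increments=[
    [[-25,-20,0,0,0],[-25,-20,0,0,0],[-25,-20,0,0,0],[-25,-20,0,0,0],[-25,-10,0,0,0],[-25,0,0,0,0],[0,0,0,0,0],[0,0,0,0,0]],
  ],
)

```text
time: 16.93
tcp_pos: [0.283, -0.5215, 0.1785]
orientation: [-0.002, 0.148, 0.989, -0.014]
ft_force: [0.1, 0.1, -0.4]
gripper_width: 0.0001
grip_force: 0.0
```

```bash
python3 wm.py top; python3 meas.py | tail -12; python3 - <<'E'
from h import *
f=grab('top'); cv2.imwrite('pics/t5.png',cv2.resize(f['img'][120:300,240:420,::-1],(600,600)))
E
```

```text
lugs [19, 70, 122, 173, -136, -84, -33] conc 0.93 n 448 ph 18.7
peg [ 0.5281 -0.165   0.0783] 172.7 77
cap mean [ 0.5867 -0.1722  0.0657]
q [-1.062  0.361  0.026  1.215 -0.02  -0.766] tcp [ 0.284  -0.5214  0.1786] t 16.9833 F [-0.  -0.5 -0.3]
 [ 5.57205395e-01 -1.25298308e-01  1.21621638e+02  7.70000000e+01]
 [ 5.46192545e-01 -2.11125091e-01 -1.35521219e+02  7.40000000e+01]
 [ 5.91622687e-01 -2.27866360e-01 -8.40926479e+01  7.80000000e+01]
 [ 6.32772760e-01 -2.02255146e-01 -3.26640765e+01  7.10000000e+01]] [ 0.58608835 -0.17263598  0.06      ]
pegpts 77 [ 0.52806863 -0.16501684  0.07837075] 0.08187518502799396
[383.  90.] 1085 [ 0.796 -0.263  0.012] [ 0.831 -0.209  0.13 ]
[276. 114.] 76 [ 0.773 -0.06   0.012] [ 0.803 -0.034  0.023]
[373. 145.] 439 [ 0.708 -0.233  0.012] [ 0.741 -0.2    0.102]
[291. 158.] 189 [ 0.694 -0.088  0.013] [ 0.714 -0.066  0.061]
[263. 193.] 152 [ 0.634 -0.039  0.013] [ 0.654 -0.017  0.051]
[346. 229.] 3923 [ 0.492 -0.238  0.012] [ 0.649 -0.111  0.082]
[261. 272.] 641 [ 0.489 -0.057  0.012] [0.527 0.002 0.033]
```

View pics/t5.png

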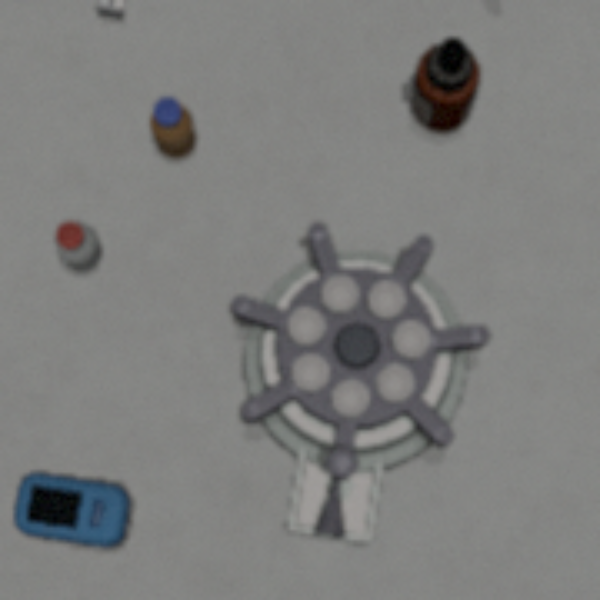

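The peg at (340,460) stands over the pointer at (335,500). The wheel is settled, the dispenser and bystanders have not moved, and the robot is clear.

```bash
python3 -c "
from station import ctrl
print(ctrl.sign_off())"
```

```text
the job is handed in; nothing more can be done
None
```

I turned the wheel three clicks clockwise, so the pegged lug stands at rest over the pointer, with the dispenser and bystanders where they were; the job is handed in, and the sign-off returned no verdict.

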